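# Put the mixed-up blood tube racks into their own trays

### The arm

A 6-joint arm with a two-finger parallel gripper is mounted at the origin on the work surface. World frame = base frame: x ahead of the robot, y to its left, z up, the work surface at z = 0. Lengths are in m, angles in rad, forces in N, time in s.
With the tool pointing down it reaches from about 0.3 to 0.775 m from the base axis. Payload 14.6 kg.
Tool frame: the origin (TCP) lies midway between the tips of the shut fingers; the grasp point (between the pads) lies 19 mm behind it; z points along the fingers, y is the line along which they close (so a half turn about z gives the same grasp; the last joint's range is limited). The gripper opens to 94 mm and grips with 3 to 60 N. Pads are 16 mm wide; open, the fingers measure 119 mm over their backs; the gripper's body (75 mm by 177 mm) begins 78 mm behind the grasp point.
Start: joints at [1.223, 0.3, 1.521, -0, 1.321, -0.067], TCP at [0.152, 0.528, 0.205] pointing down, gripper open.
Joint ranges: [-3.03, 3.03], [-0.79, 2.21], [0.23, 2.52], [-1.04, 4.18], [0, 3.07], [-2.55, 2.55]. Speed limits (rad/s): [2.22, 2.22, 2.57, 3.14, 3.14, 3.14].

### API

Orientations are given as a unit quaternion [w, x, y, z].
In Python, from cell import ctrl gives the robot as it stands.
- The arm moves only by the tool carry_out, never from a script. Its argument "plan" is a list of rows, each a list of 7 numbers: the turn, a rotation vector about the tool's x, y, z in units of 8 degrees (1.0 is 8 degrees), then the shift along the tool's x, y, z in mm, then the closure, from 0 (fully open) to 1 (shut). In form: [[rx, ry, rz, x, y, z, gripper], ...]. A call has 1 to 8 rows; each row is the pose to reach, as a shift and turn from the pose commanded when the call began, along the tool's axes at that moment; what a row does not reach only later rows make up. A row lasts 1/10 s, in which the tool goes at most 50 mm and 8.59 degrees, less where a joint would pass 70% of its speed; a pose out of reach is approached as far as the arm can. A call with a gripper value outside its range is refused whole. The fingers move at their own pace and stop on an object; the grip force is fixed at half the most. Time passes only in rows, so rows that repeat a pose let the fingers close. It gives the time, the measured TCP pose, the force, the opening and the grip force at its end, in the units of the state.
- ctrl.read_state(): the state, without advancing time (a new reading comes with each control period).
- ctrl.get_image(name): name is "scene" or "top" or "wrist"; returns a dict with "pixels" (400x640x3 uint8, red, green, blue), "z_map" (400x640 float32, m along the optical axis (not along the pixel's ray), 0 where there is no reading), "fx", "fy", "cx", "cy" (pixels), "k1" (the pictures are not rectified: a ray, as slopes to the right and down, at radius r is drawn at 1 + k1 r^2 times it, then the intrinsics apply), "eye" and "attitude" of the camera in the world. Camera axes: x right, y up, looking along -z (the intrinsics and any distortion apply to the point x, -y, -z); pixel columns grow to the right and rows downward; lengths in m; the calibration is good to about 2 mm. A picture is of the moment at which its call begins.
- ctrl.close_job(): hands the job in; it is judged then, once.
The state is a dict: "t": time; "joint_pos": joint angles; "qvel": joint speeds; "joint_efforts": joint torques, N m; "tool_pos": TCP position; "tool_rot": TCP orientation; "contact_force": force on the tool from outside, world axes, zero at the start; "moment": the same for the moment, N m; "opening": finger opening in m; "grip_force": force on a finger pad.
Only numpy, scipy, OpenCV 4.12 (cv2) and the standard library are available. Lean on these libraries where they do the work, as an engineer would, in place of code of your own. Each camera call takes 0.05 s, during which the arm holds its last target. There are 200 camera calls.

### The job

The racks of blood tubes by the centrifuge have been mixed up: each belongs in the tray that has the colour of its caps, and three or all four stand in another's tray. Swap them round, parking a rack in the empty steel tray when you need a free spot, until every rack stands flat, in the middle and lengthwise in the tray of its own colour and the steel tray is empty again. Carry the racks upright and set them down rather than dropping them, and do not knock the orange waste jar.

Things in the scene. Friction and masses are not known exactly. Their poses are not given: they have to be found in the camera images.
- rack_red: A white plastic block rack holding six capped blood tubes (2 rows of 3) with red caps. Block 70 mm (its x) by 46 mm (its y) by 50 mm high, solid and flat-sided; the tubes are fixed in it and their caps reach 83 mm above its underside. Origin: centre of the underside; z up. About 0.2 kg, loose. To be gripped across the 46 mm width, by the block below the caps.
- rack_yellow: A white plastic block rack holding six capped blood tubes (2 rows of 3) with yellow caps. Block 70 mm (its x) by 46 mm (its y) by 50 mm high, solid and flat-sided; the tubes are fixed in it and their caps reach 83 mm above its underside. Origin: centre of the underside; z up. About 0.2 kg, loose. To be gripped across the 46 mm width, by the block below the caps.
- rack_green: A white plastic block rack holding six capped blood tubes (2 rows of 3) with green caps. Block 70 mm (its x) by 46 mm (its y) by 50 mm high, solid and flat-sided; the tubes are fixed in it and their caps reach 83 mm above its underside. Origin: centre of the underside; z up. About 0.2 kg, loose. To be gripped across the 46 mm width, by the block below the caps.
- rack_blue: A white plastic block rack holding six capped blood tubes (2 rows of 3) with blue caps. Block 70 mm (its x) by 46 mm (its y) by 50 mm high, solid and flat-sided; the tubes are fixed in it and their caps reach 83 mm above its underside. Origin: centre of the underside; z up. About 0.2 kg, loose. To be gripped across the 46 mm width, by the block below the caps.
- tray_red: A shallow open red plastic tray, fixed to the bench: 104 mm (its x) by 80 mm (its y) outside, 98 by 74 mm inside, rim 13 mm high, walls and floor 3 mm thick. The place of the rack with red caps; at the start it may hold another rack. Origin: centre of the underside, on the bench; z up.
- tray_yellow: A shallow open yellow plastic tray, fixed to the bench: 104 mm (its x) by 80 mm (its y) outside, 98 by 74 mm inside, rim 13 mm high, walls and floor 3 mm thick. The place of the rack with yellow caps; at the start it may hold another rack. Origin: centre of the underside, on the bench; z up.
- tray_green: A shallow open green plastic tray, fixed to the bench: 104 mm (its x) by 80 mm (its y) outside, 98 by 74 mm inside, rim 13 mm high, walls and floor 3 mm thick. The place of the rack with green caps; at the start it may hold another rack. Origin: centre of the underside, on the bench; z up.
- tray_blue: A shallow open blue plastic tray, fixed to the bench: 104 mm (its x) by 80 mm (its y) outside, 98 by 74 mm inside, rim 13 mm high, walls and floor 3 mm thick. The place of the rack with blue caps; at the start it may hold another rack. Origin: centre of the underside, on the bench; z up.
- tray_steel: A shallow open bare steel tray of the same shape and size as the coloured ones (104 by 80 mm outside, 98 by 74 mm inside, rim 13 mm, floor 3 mm thick), fixed to the bench. The spare one: empty at the start. Origin: centre of the underside; x along its length, z up.
- waste_jar: An orange plastic waste jar with a red lid, loose, standing on the bench beyond the middle of the row of trays: 90 mm across the lid (plus a 9 mm tab), 114 mm high, 0.35 kg. Origin: centre of the underside. Not to be disturbed.

How it is judged:
At the end, for the whole second after the job is handed in: Each of the four racks stands upright (within 0.1 rad) on the floor of the tray of its cap colour, its centre within 15 mm of the tray's centre and its length along the tray's within 0.4 rad, released and at rest (horizontal distance between rack_red and tray_red below 0.015 m and z of rack_red in the frame of tray_red below 0.007 m and angle between each of rack_red, rack_yellow, rack_green, rack_blue's own z axis and vertical below 0.1 rad and angle between the x axis of rack_red and the x axis of tray_red, either way round below 0.4 rad and linear speed of each of rack_red, rack_yellow, rack_green, rack_blue below 0.02 m/s and contact force between the fingers and rack_red below 0.1 N and horizontal distance between rack_yellow and tray_yellow below 0.015 m and z of rack_yellow in the frame of tray_yellow below 0.007 m and angle between the x axis of rack_yellow and the x axis of tray_yellow, either way round below 0.4 rad and contact force between the fingers and rack_yellow below 0.1 N and horizontal distance between rack_green and tray_green below 0.015 m and z of rack_green in the frame of tray_green below 0.007 m and angle between the x axis of rack_green and the x axis of tray_green, either way round below 0.4 rad and contact force between the fingers and rack_green below 0.1 N and horizontal distance between rack_blue and tray_blue below 0.015 m and z of rack_blue in the frame of tray_blue below 0.007 m and angle between the x axis of rack_blue and the x axis of tray_blue, either way round below 0.4 rad and contact force between the fingers and rack_blue below 0.1 N); the robot touches nothing.
It fails at once if a rack was tipped over by more than about 35 degrees (angle between any of rack_red, rack_yellow, rack_green, rack_blue's own z axis and vertical above 0.6 rad).
It fails at once if a rack was dropped (falling free at more than 0.7 m/s, that is from more than about 25 mm) ((linear speed of rack_red above 0.7 m/s and contact force between the fingers and rack_red below 0.05 N) or (linear speed of rack_yellow above 0.7 m/s and contact force between the fingers and rack_yellow below 0.05 N) or (linear speed of rack_green above 0.7 m/s and contact force between the fingers and rack_green below 0.05 N) or (linear speed of rack_blue above 0.7 m/s and contact force between the fingers and rack_blue below 0.05 N)).
It fails at once if the orange waste jar was pushed more than 30 mm or tipped (distance of waste_jar from where it was at the start of the episode above 0.03 m or angle between waste_jar's own z axis and vertical above 0.5 rad).
It also fails if it takes over 128 s, if anything falls off the work surface, if the arm or the gripper's body presses on something with over 40 N, if the wrist force passes 120 N, or if a joint passes its speed limit or range.

## Working session

There is one attempt and no reset: what is moved stays moved. The work goes in short steps, Python scripts to look and compute and a tool call to move; the robot and the scene stay as the last step left them, time stands still between calls to the robot, and variables do not carry over. Pictures are saved under pics/ and viewed, at most 14 in all, crops included, and the job is handed in when it is done.

Besides the shell and the picture viewer there is one more tool, called after ">>>" by a JSON object that holds its "api" and its "payload", one argument or row to a line. carry_out: Moves the arm, as the interface text tells. Its arguments: {"type":"object","properties":{"plan":{"type":"array","items":{"type":"array","items":{"type":"number"}}}},"required":["plan"]}

```bash
mkdir -p pics; cat > h.py <<'E'
import numpy as np, cv2
from scipy.spatial.transform import Rotation as R
from cell import ctrl
def rot(q): return R.from_quat([q[1],q[2],q[3],q[0]])
def cloud(im):
    v,u=np.mgrid[0:400,0:640]
    xd=(u-im["cx"])/im["fx"]; yd=(v-im["cy"])/im["fy"]
    x,y=xd.copy(),yd.copy()
    for _ in range(20):
        s=1+im["k1"]*(x*x+y*y); x,y=xd/s,yd/s
    z=im["z_map"]; p=np.stack([x*z,-y*z,-z],-1)
    a=np.array(im["attitude"]); r=R.from_matrix(a) if a.shape==(3,3) else rot(a)
    P=p@r.as_matrix().T+np.array(im["eye"]); P[z==0]=np.nan
    return P
def save(im,n): cv2.imwrite("pics/"+n,im["pixels"][:,:,::-1])
E
python3 - <<'E'
from h import *
for n in("top","scene"):
    im=ctrl.get_image(n); save(im,n+"0.png"); print(im["eye"],im["attitude"],im["k1"],im["fx"]); np.save(n+"0.npy",cloud(im))
    np.save(n+"0c.npy",im["pixels"])
print(ctrl.read_state())
E
```

```text
[0.50923469 0.02191685 1.02169346] [-0.69918455 -0.02864878  0.02811745  0.71381344] -0.02797511053124527 396.5998661544067
[1.17103398 0.1946965  0.60364967] [0.5338993  0.23604539 0.34030964 0.73717261] -0.09936687480625978 392.76473206201496
{'t': 0.1, 'joint_pos': array([ 1.22342659e+00,  3.00418337e-01,  1.52150930e+00, -3.91095772e-05,
        1.32070721e+00, -6.66019544e-02]), 'qvel': array([ 0.00194253, -0.00271228, -0.00050365,  0.00056415,  0.00028451,
        0.00186161]), 'joint_efforts': array([ 1.06860763e-03, -5.32635498e+01, -3.53295708e+01,  7.09553459e-02,
        2.33792252e-02,  2.13949733e-05]), 'tool_pos': array([0.15233503, 0.52823845, 0.20494564]), 'tool_rot': array([-8.85515583e-05,  1.39918419e-01,  9.90162898e-01, -5.13866989e-04]), 'contact_force': array([0.51340211, 0.43054597, 0.29165751]), 'moment': array([ 0.01789334,  0.04143257, -0.01537736]), 'grip_force': 0.0, 'opening': 0.09402229174322944}
```

View pics/top0.png

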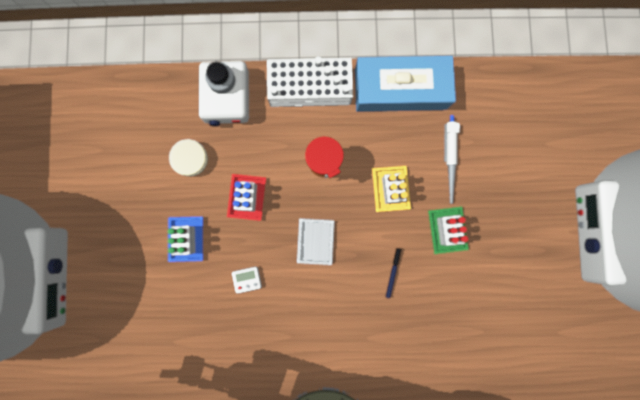

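View pics/scene0.png

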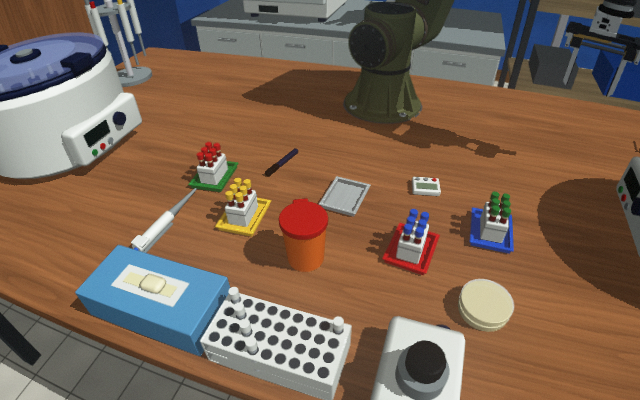

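The yellow rack is already in its own tray. Red is in green (450,230), green in blue (187,240) and blue in red (247,197). Steel (316,242) is empty and the jar is at (324,156).

```bash
cat > meas.py <<'E'
from h import *
import sys
def measure(C,P):
    hsv=cv2.cvtColor(C,cv2.COLOR_RGB2HSV); H,S,V=[hsv[...,i].astype(int) for i in range(3)]
    hue={"red":(0,8,172,180),"yellow":(20,34,20,34),"green":(45,85,45,85),"blue":(108,130,108,130)}
    z=P[...,2]; out={}
    ok=np.isfinite(z)&(P[...,0]<.72)&(P[...,0]>.25)&(abs(P[...,1])<.5)
    for c,(a,b,d,e) in hue.items():
        m=(((H>=a)&(H<=b))|((H>=d)&(H<=e)))&(S>120)&(V>50)&ok
        for nm,lo,hi in(("tray",.002,.022),("caps",.070,.092)):
            q=P[m&(z>lo)&(z<hi)]
            if len(q)<8: print(c,nm,len(q)); continue
            q=q[np.linalg.norm(q[:,:2]-np.median(q[:,:2],0),axis=1)<.07]
            (cx,cy),(w,h),ang=cv2.minAreaRect((q[:,:2]*1000).astype(np.float32))
            if w<h: ang+=90
            print(c,nm,len(q),"ctr %.1f %.1f size %.0f %.0f long %.1f z %.1f"%(cx,cy,w,h,(ang+90)%180-90,np.median(q[:,2])*1000))
    # white block tops
    m=(S<70)&(V>110)&ok&(z>.042)&(z<.060)
    n,l=cv2.connectedComponents(m.astype(np.uint8))
    for i in range(1,n):
        q=P[l==i]
        if len(q)<12: continue
        r=cv2.minAreaRect((q[:,:2]*1000).astype(np.float32)); print("white",len(q),r,np.median(q[:,2]).round(4))
    return hsv
if __name__=="__main__":
    P=np.load("top0.npy"); C=np.load("top0c.npy"); measure(C,P)
    m=(P[...,2]>.002)&(P[...,2]<.025); s=np.zeros(m.shape,bool); s[215:270,292:340]=1
    q=P[m&s]; print("steel",len(q),cv2.minAreaRect((q[:,:2]*1000).astype(np.float32)))
    print("jar",P[156,324],"bench",P[300,300],"timer",P[280,246])
    im=cv2.imread("pics/top0.png")[165:275,150:490]; cv2.imwrite("pics/c0.png",cv2.resize(im,None,fx=2.35,fy=2.35,interpolation=2))
E
python3 meas.py
```

```text
red tray 775 ctr 611.8 190.4 size 94 116 long -7.8 z 10.4
red caps 191 ctr 515.2 -323.2 size 57 36 long 5.1 z 86.1
yellow tray 689 ctr 625.9 -182.3 size 115 89 long 3.4 z 10.5
yellow caps 178 ctr 622.8 -185.0 size 58 38 long 4.6 z 86.4
green tray 381 ctr 515.9 -322.4 size 105 84 long 5.2 z 6.2
green caps 81 ctr 505.0 342.3 size 52 31 long 1.2 z 86.9
blue tray 522 ctr 507.5 344.3 size 86 109 long -0.2 z 6.4
blue caps 145 ctr 610.5 187.5 size 36 56 long -5.6 z 86.9
white 286 ((622.5955810546875, -184.48057556152344), (70.13562774658203, 46.19783020019531), 5.864687442779541) 0.0534
white 12 ((642.4828491210938, 191.37155151367188), (9.405953407287598, 10.319648742675781), 48.1949462890625) 0.0542
white 282 ((609.8499755859375, 188.62022399902344), (47.2199821472168, 69.61518859863281), 85.18012237548828) 0.0536
white 300 ((514.6066284179688, -322.3211669921875), (70.09870910644531, 44.4014892578125), 5.281388759613037) 0.0534
white 289 ((504.0531005859375, 343.62725830078125), (69.16895294189453, 42.17619323730469), 0.9512984752655029) 0.0533
steel 1620 ((492.232666015625, 13.755199432373047), (120.85552215576172, 137.68763732910156), 88.80781555175781)
jar [ 0.69224514 -0.00936462  0.11215603] bench [0.34671831 0.05607629 0.00468623] timer [0.40073655 0.19018607 0.0168243 ]
```

View pics/c0.png

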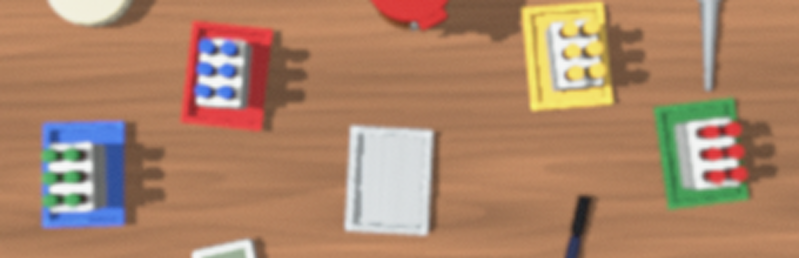

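Crop: all racks stand lengthwise in trays, and the steel tray is centred near (389,180), i.e. full-image (315.5,241.6). Now its exact pose and the tool-frame offsets.

```bash
cat > go.py <<'E'
from h import *
import sys
# go.py x y z(mm, TCP) yaw_of_long_axis(deg): row values (rz, x,y,z) from commanded pose ~ measured
def go(x,y,z,phi):
    s=ctrl.read_state(); T=rot(s["tool_rot"]).as_matrix(); p=np.array(s["tool_pos"])*1000
    c=np.deg2rad(phi+90); Y=np.array([np.cos(c),np.sin(c),0]); 
    if Y@T[:,1]<0: Y=-Y
    Z=np.array([0,0,-1.]); G=np.stack([np.cross(Y,Z),Y,Z],1)
    print("t",s["t"],"tcp",p.round(1),"rot/8deg",(np.rad2deg(R.from_matrix(T.T@G).as_rotvec())/8).round(2),"shift",(T.T@(np.array([x,y,z])-p)).round(1),"open",s["opening"],"F",np.round(s["contact_force"],1))
if __name__=="__main__": go(*map(float,sys.argv[1:5]))
E
python3 - <<'E'
from h import *
P=np.load("top0.npy")
c=np.array([[350,127],[433,128],[427,234],[345,231]])/2.35+[150,165]
q=np.array([P[int(round(v)),int(round(u))] for u,v in c]);print(q.round(4),q.mean(0))
s=P[222:262,302:330]; print("steel z",np.nanmedian(s[...,2]))
m=P[...,2]; print("bench z",[np.nanmedian(m[a:a+8,b:b+8]).round(4) for a,b in((260,160),(300,320),(215,380),(270,450),(190,280))])
E
python3 go.py 514.6 -322.3 150 5.2
```

```text
[[ 0.5513  0.0546  0.0112]
 [ 0.5499 -0.0352 -0.0009]
 [ 0.4327 -0.027   0.0025]
 [ 0.4395  0.0621  0.0014]] [0.49332685 0.01362903 0.00356293]
steel z 0.003953426708311558
bench z [np.float64(0.0009), np.float64(0.0012), np.float64(0.0005), np.float64(0.0007), np.float64(0.0013)]
t 0.1 tcp [152.3 528.2 204.9] rot/8deg [-0.01 -0.   -2.66] shift [-583.8 -716.8   55.7] open 0.09402229174322944 F [0.5 0.4 0.3]
```

>>> {"api": "carry_out", "payload": {
  "plan": [
    [0, 0, -2.66, -584, -717, 0, 0],
    [0, 0, -2.66, -584, -717, 0, 0],
    [0, 0, -2.66, -584, -717, 0, 0],
    [0, 0, -2.66, -584, -717, 0, 0],
    [0, 0, -2.66, -584, -717, 0, 0],
    [0, 0, -2.66, -584, -717, 0, 0],
    [0, 0, -2.66, -584, -717, 0, 0],
    [0, 0, -2.66, -584, -717, 0, 0]
  ]
}}

```text
t: 0.9
tool_pos: [0.3088, 0.1599, 0.2055]
tool_rot: [0.0, -0.046, 0.999, 0.0]
contact_force: [1.3, -0.3, -0.4]
opening: 0.0941
grip_force: 0.0
```

```bash
python3 go.py 514.6 -322.3 150 5.2
```

```text
t 0.9 tcp [308.8 159.9 205.5] rot/8deg [0. 0. 0.] shift [-161.1 -499.    55.6] open 0.09411350318615408 F [ 1.3 -0.3 -0.4]
```

>>> {"api": "carry_out", "payload": {
  "plan": [
    [0, 0, 0, -161, -499, 20, 0],
    [0, 0, 0, -161, -499, 20, 0],
    [0, 0, 0, -161, -499, 20, 0],
    [0, 0, 0, -161, -499, 20, 0],
    [0, 0, 0, -161, -499, 20, 0],
    [0, 0, 0, -161, -499, 20, 0],
    [0, 0, 0, -161, -499, 20, 0],
    [0, 0, 0, -161, -499, 20, 0]
  ]
}}

```text
t: 1.7
tool_pos: [0.4656, -0.2081, 0.1899]
tool_rot: [-0.0, -0.045, 0.999, 0.0]
contact_force: [0.7, 0.9, 1.0]
opening: 0.0938
grip_force: 0.0
```

```bash
python3 go.py 514.6 -322.3 120 5.2
```

```text
t 1.7 tcp [ 465.6 -208.1  189.9] rot/8deg [ 0. -0. -0.] shift [ -38.5 -118.1   69.8] open 0.09379967513974907 F [0.7 0.9 1. ]
```

>>> {"api": "carry_out", "payload": {
  "plan": [
    [0, 0, 0, -19, -59, 0, 0],
    [0, 0, 0, -38, -118, 0, 0],
    [0, 0, 0, -38, -118, 20, 0],
    [0, 0, 0, -38, -118, 40, 0],
    [0, 0, 0, -38, -118, 40, 0]
  ]
}}

```text
t: 2.2
tool_pos: [0.5126, -0.3198, 0.1468]
tool_rot: [-0.002, -0.045, 0.999, 0.002]
contact_force: [-0.4, 0.9, -1.0]
opening: 0.0942
grip_force: 0.0
```

```bash
python3 go.py 514.6 -322.3 20 5.2; python3 - <<'E'
from h import *
im=ctrl.get_image("wrist"); save(im,"w0.png"); P=cloud(im)
from meas import measure; measure(im["pixels"],P)
E
```

```text
t 2.2 tcp [ 512.6 -319.8  146.8] rot/8deg [ 0.03 -0.03 -0.01] shift [ -2.3  -3.2 126.8] open 0.09415080120403738 F [-0.4  0.9 -1. ]
red tray 1
red caps 2528 ctr 514.3 -324.5 size 60 37 long 5.8 z 85.2
yellow tray 1221 ctr 599.0 -183.9 size 61 93 long -81.7 z 11.8
yellow caps 731 ctr 638.8 -195.9 size 43 22 long 36.0 z 84.4
green tray 4580 ctr 512.7 -324.6 size 107 88 long 5.6 z 10.2
green caps 0
blue tray 552 ctr 388.7 -177.8 size 7 80 long -16.0 z 12.4
blue caps 0
white 1816 ((514.3485717773438, -324.3892517089844), (69.82892608642578, 45.96905517578125), 5.234111785888672) 0.0522
white 96 ((514.66259765625, -346.3387451171875), (7.594204425811768, 17.965377807617188), 71.36124420166016) 0.0521
white 89 ((537.9747924804688, -342.43743896484375), (19.37479591369629, 5.0841288566589355), 3.524258613586426) 0.0517
white 98 ((651.1499633789062, -203.30970764160156), (18.67160987854004, 8.02445125579834), 24.065441131591797) 0.0519
```

View pics/w0.png

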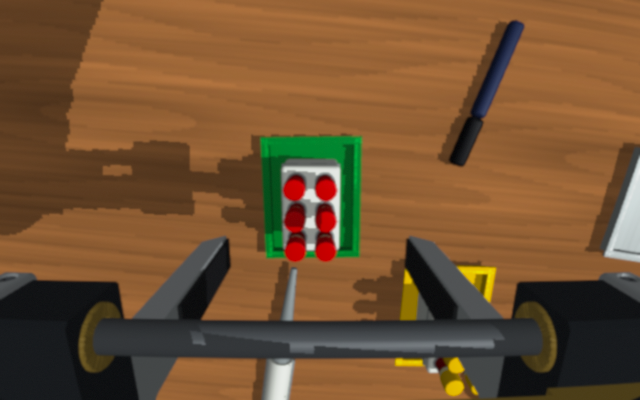

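Wrist view: the red rack, caps (285–335,185–250), lies between the open fingers in the green tray. The finger path is clear. Descending.

>>> {"api": "carry_out", "payload": {
  "plan": [
    [0, 0, 0, 0, 0, 30, 0],
    [0, 0, 0, 0, -1, 60, 0],
    [0, 0, 0, 0, -1, 90, 0],
    [0, 0, 0, 0, -1, 110, 0],
    [0, 0, 0, 0, -1, 125, 0],
    [0, 0, 0, 0, -1, 130, 0],
    [0, 0, 0, 0, -1, 130, 0]
  ]
}}

```text
t: 2.95
tool_pos: [0.5142, -0.321, 0.0208]
tool_rot: [0.0, -0.045, 0.999, -0.0]
contact_force: [0.8, 1.1, 0.2]
opening: 0.0939
grip_force: 0.0
```

```bash
python3 go.py 514.5 -323.5 20 5.2
```

```text
t 2.95 tcp [ 514.2 -321.    20.8] rot/8deg [-0.  0.  0.] shift [-0.1 -2.6  0.8] open 0.09388052730811577 F [0.8 1.1 0.2]
```

>>> {"api": "carry_out", "payload": {
  "plan": [
    [0, 0, 0, 0, -2, 1, 0],
    [0, 0, 0, 0, -2, 1, 1],
    [0, 0, 0, 0, -2, 1, 1],
    [0, 0, 0, 0, -2, 1, 1],
    [0, 0, 0, 0, -2, 1, 1],
    [0, 0, 0, 0, -2, 1, 1],
    [0, 0, 0, 0, -2, 1, 1],
    [0, 0, 0, 0, -2, 1, 1]
  ]
}}

```text
t: 3.75
tool_pos: [0.5142, -0.3231, 0.0193]
tool_rot: [0.0, -0.045, 0.999, -0.0]
contact_force: [0.5, -0.6, 0.0]
opening: 0.046
grip_force: 30.0
```

>>> {"api": "carry_out", "payload": {
  "plan": [
    [0, 0, 0, 0, 0, -10, 1],
    [0, 0, 0, 0, 0, -30, 1],
    [0, 0, 0, 0, 0, -60, 1],
    [0, 0, 0, 0, 0, -90, 1],
    [0, 0, 0, 0, 0, -110, 1],
    [0, 0, 0, 0, 0, -120, 1],
    [0, 0, 0, 0, 0, -120, 1]
  ]
}}

```text
t: 4.45
tool_pos: [0.5144, -0.3232, 0.1405]
tool_rot: [0.001, -0.045, 0.999, -0.001]
contact_force: [1.0, -0.4, -2.6]
opening: 0.0461
grip_force: 30.0
```

```bash
python3 go.py 493 13.6 140 -4
```

```text
t 4.45 tcp [ 514.4 -323.2  140.5] rot/8deg [-0.01  0.01  1.15] shift [-9.100e+00  3.373e+02  1.000e-01] open 0.04611606683890109 F [ 1.  -0.4 -2.6]
```

>>> {"api": "carry_out", "payload": {
  "plan": [
    [0, 0, 0.1, 0, 15, 0, 1],
    [0, 0, 0.4, -2, 55, 0, 1],
    [0, 0, 0.7, -4, 100, 0, 1],
    [0, 0, 1, -5, 148, 0, 1],
    [0, 0, 1.15, -7, 196, 0, 1],
    [0, 0, 1.15, -8, 244, 0, 1],
    [0, 0, 1.15, -9, 285, 0, 1],
    [0, 0, 1.15, -9, 315, 0, 1]
  ]
}}

```text
t: 5.25
tool_pos: [0.4935, -0.0061, 0.138]
tool_rot: [-0.001, 0.034, 0.999, 0.0]
contact_force: [0.2, -0.0, -2.7]
opening: 0.0458
grip_force: 30.0
```

>>> {"api": "carry_out", "payload": {
  "plan": [
    [0, 0, 0, 0, 15, 0, 1],
    [0, 0, 0, 0, 22, 0, 1],
    [0, 0, 0, 0, 22, 0, 1],
    [0, 0, 0, 0, 22, 0, 1]
  ]
}}

```text
t: 5.65
tool_pos: [0.4959, 0.0128, 0.1387]
tool_rot: [-0.0, 0.035, 0.999, -0.0]
contact_force: [-0.0, -0.5, -2.6]
opening: 0.046
grip_force: 30.0
```

```bash
python3 go.py 493 13.6 21 -4; python3 - <<'E'
from h import *
im=ctrl.get_image("top"); save(im,"t1.png"); 
im=ctrl.get_image("wrist"); save(im,"w1.png"); P=cloud(im)
C=im["pixels"]; hsv=cv2.cvtColor(C,cv2.COLOR_RGB2HSV)
m=(P[...,2]>.006)&(P[...,2]<.017)&(hsv[...,1]<60)&(abs(P[...,0]-.493)<.08)&(abs(P[...,1]-.0136)<.065)
q=P[m]; print(len(q),cv2.minAreaRect((q[:,:2]*1000).astype(np.float32)))
E
```

```text
t 5.65 tcp [495.9  12.8 138.7] rot/8deg [-0.   -0.01 -0.  ] shift [  2.9   0.6 117.7] open 0.04596656571204322 F [-0.  -0.5 -2.6]
1821 ((469.5616455078125, 16.174245834350586), (88.40252685546875, 63.093597412109375), 85.61035919189453)
```

View pics/w1.png

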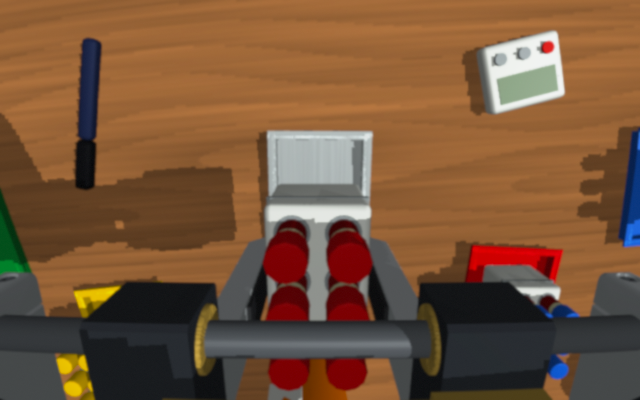

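Wrist view: the red rack hangs square over the steel tray (268–372,130–200), nearly centred. Lowering.

>>> {"api": "carry_out", "payload": {
  "plan": [
    [0, 0, 0, 4, 2, 15, 1],
    [0, 0, 0, 4, 2, 45, 1],
    [0, 0, 0, 4, 2, 75, 1],
    [0, 0, 0, 4, 2, 100, 1],
    [0, 0, 0, 4, 2, 112, 1],
    [0, 0, 0, 4, 2, 116, 1],
    [0, 0, 0, 4, 2, 119, 1],
    [0, 0, 0, 4, 2, 119, 1]
  ]
}}

```text
t: 6.55
tool_pos: [0.4928, 0.0156, 0.0209]
tool_rot: [0.001, 0.035, 0.999, -0.0]
contact_force: [-0.7, -0.9, -2.4]
opening: 0.0456
grip_force: 30.0
```

>>> {"api": "carry_out", "payload": {
  "plan": [
    [0, 0, 0, 0, 0, 1, 1],
    [0, 0, 0, 0, 0, 2, 1],
    [0, 0, 0, 0, 0, 2, 1],
    [0, 0, 0, 0, 0, 2, 1]
  ]
}}

```text
t: 6.95
tool_pos: [0.4928, 0.0157, 0.0192]
tool_rot: [0.001, 0.035, 0.999, -0.0]
contact_force: [-2.4, -1.0, 6.3]
opening: 0.046
grip_force: 30.0
```

>>> {"api": "carry_out", "payload": {
  "plan": [
    [0, 0, 0, 0, 0, 0, 0],
    [0, 0, 0, 0, 0, 0, 0],
    [0, 0, 0, 0, 0, 0, 0],
    [0, 0, 0, 0, 0, 0, 0],
    [0, 0, 0, 0, 0, -20, 0],
    [0, 0, 0, 0, 0, -60, 0],
    [0, 0, 0, 0, 0, -100, 0],
    [0, 0, 0, 0, 0, -130, 0]
  ]
}}

```text
t: 7.75
tool_pos: [0.4925, 0.0157, 0.1506]
tool_rot: [0.001, 0.035, 0.999, -0.0]
contact_force: [-0.6, 0.4, 0.1]
opening: 0.094
grip_force: 0.0
```

```bash
python3 go.py 504 343.6 149 1
```

```text
t 7.75 tcp [492.5  15.7 150.6] rot/8deg [-0.    0.01 -0.63] shift [ 11.5 327.9   1.6] open 0.09401954373186522 F [-0.6  0.4  0.1]
```

>>> {"api": "carry_out", "payload": {
  "plan": [
    [0, 0, -0.3, 1, 40, 0, 0],
    [0, 0, -0.63, 3, 90, 0, 0],
    [0, 0, -0.63, 5, 140, 0, 0],
    [0, 0, -0.63, 6, 190, 0, 0],
    [0, 0, -0.63, 8, 240, 0, 0],
    [0, 0, -0.63, 11, 290, 0, 0],
    [0, 0, -0.63, 11, 328, 0, 0],
    [0, 0, -0.63, 11, 328, 0, 0]
  ]
}}

```text
t: 8.55
tool_pos: [0.5034, 0.3476, 0.1476]
tool_rot: [-0.0, -0.011, 1.0, 0.0]
contact_force: [0.0, -0.6, 0.1]
opening: 0.0941
grip_force: 0.0
```

```bash
python3 - <<'E'
from h import *
from meas import measure
im=ctrl.get_image("wrist");save(im,"w2.png"); measure(im["pixels"],cloud(im))
E
python3 go.py 504 343.6 19 1
```

```text
red tray 1382 ctr 574.9 188.2 size 79 42 long 82.9 z 11.6
red caps 0
yellow tray 0
yellow caps 3
green tray 0
green caps 2335 ctr 503.9 344.9 size 60 37 long 1.4 z 85.2
blue tray 4504 ctr 505.8 344.6 size 109 88 long 0.1 z 10.0
blue caps 165 ctr 583.4 202.7 size 9 6 long 48.6 z 80.4
white 1857 ((503.85455322265625, 345.0023498535156), (69.71692657470703, 44.783931732177734), 2.3304762840270996) 0.0523
white 127 ((501.74981689453125, 325.93914794921875), (21.78815269470215, 8.135275840759277), 0.45881187915802) 0.0521
white 90 ((526.3307495117188, 325.1828918457031), (5.031522750854492, 20.631973266601562), 89.4976806640625) 0.0519
white 592 ((577.9826049804688, 191.76324462890625), (25.85509490966797, 37.38581848144531), 25.488927841186523) 0.0514
t 8.6 tcp [503.6 345.4 147.5] rot/8deg [-0.   -0.    0.02] shift [ -0.4  -1.7 128.5] open 0.09417525492107263 F [-0.4 -0.1 -1. ]
```

View pics/w2.png

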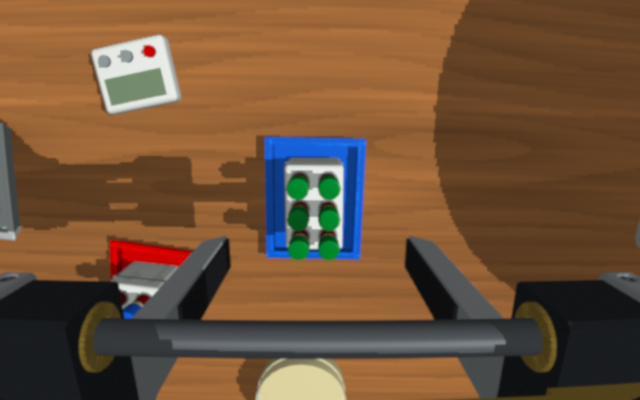

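The green rack (285–345,160–255) is centred between the fingers in the blue tray. Descending and gripping.

>>> {"api": "carry_out", "payload": {
  "plan": [
    [0, 0, 0, 0, 0, 30, 0],
    [0, 0, 0, 0, 0, 65, 0],
    [0, 0, 0, 0, 0, 95, 0],
    [0, 0, 0, 0, 0, 115, 0],
    [0, 0, 0, 0, 0, 126, 0],
    [0, 0, 0, 0, 0, 128, 0],
    [0, 0, 0, 0, 0, 128, 0]
  ]
}}

```text
t: 9.3
tool_pos: [0.5046, 0.3434, 0.0209]
tool_rot: [0.0, -0.009, 1.0, 0.0]
contact_force: [-0.4, 0.2, 0.6]
opening: 0.0937
grip_force: 0.0
```

>>> {"api": "carry_out", "payload": {
  "plan": [
    [0, 0, 0, 0, 0, 0, 1],
    [0, 0, 0, 0, 0, 0, 1],
    [0, 0, 0, 0, 0, 0, 1],
    [0, 0, 0, 0, 0, 0, 1],
    [0, 0, 0, 0, 0, 0, 1],
    [0, 0, 0, 0, 0, 0, 1],
    [0, 0, 0, 0, 0, 0, 1]
  ]
}}

```text
t: 10.0
tool_pos: [0.5042, 0.3438, 0.0202]
tool_rot: [0.0, -0.009, 1.0, 0.0]
contact_force: [-0.2, 1.2, 0.7]
opening: 0.0459
grip_force: 30.0
```

>>> {"api": "carry_out", "payload": {
  "plan": [
    [0, 0, 0, 0, 0, -10, 1],
    [0, 0, 0, 0, 0, -35, 1],
    [0, 0, 0, 0, 0, -70, 1],
    [0, 0, 0, 0, 0, -105, 1],
    [0, 0, 0, 0, 0, -130, 1],
    [0, 0, 0, 0, 0, -135, 1],
    [0, 0, 0, 0, 0, -135, 1]
  ]
}}

```text
t: 10.7
tool_pos: [0.5043, 0.3437, 0.1555]
tool_rot: [0.0, -0.009, 1.0, 0.0]
contact_force: [-0.2, -0.9, -1.6]
opening: 0.046
grip_force: 30.0
```

```bash
python3 go.py 514.5 -323.5 155 5.2
```

```text
t 10.7 tcp [504.3 343.7 155.5] rot/8deg [ 0.    0.01 -0.52] shift [ 1.800e+00 -6.673e+02  3.000e-01] open 0.04596221400541683 F [-0.2 -0.9 -1.6]
```

>>> {"api": "carry_out", "payload": {
  "plan": [
    [0, 0, -0.1, 0, -15, 0, 1],
    [0, 0, -0.2, 0, -50, 0, 1],
    [0, 0, -0.3, 0, -95, 0, 1],
    [0, 0, -0.4, 0, -143, 0, 1],
    [0, 0, -0.52, 1, -191, 0, 1],
    [0, 0, -0.52, 1, -239, 0, 1],
    [0, 0, -0.52, 1, -287, 0, 1],
    [0, 0, -0.52, 1, -334, 0, 1]
  ]
}}

```text
t: 11.5
tool_pos: [0.5081, 0.0079, 0.1535]
tool_rot: [-0.001, -0.045, 0.999, 0.0]
contact_force: [1.4, 0.1, -1.2]
opening: 0.0458
grip_force: 30.0
```

```bash
python3 go.py 514.5 -323.5 155 5.2
```

```text
t 11.5 tcp [508.1   7.9 153.5] rot/8deg [ 0.   -0.02 -0.  ] shift [  23.7 -330.6   -1.5] open 0.045759910954018004 F [ 1.4  0.1 -1.2]
```

>>> {"api": "carry_out", "payload": {
  "plan": [
    [0, 0, 0, 3, -48, 0, 1],
    [0, 0, 0, 7, -95, 0, 1],
    [0, 0, 0, 10, -143, 0, 1],
    [0, 0, 0, 14, -190, 0, 1],
    [0, 0, 0, 17, -236, 0, 1],
    [0, 0, 0, 20, -277, 0, 1],
    [0, 0, 0, 23, -308, 0, 1],
    [0, 0, 0, 24, -326, 0, 1]
  ]
}}

```text
t: 12.3
tool_pos: [0.5137, -0.3191, 0.1528]
tool_rot: [-0.001, -0.044, 0.999, 0.001]
contact_force: [0.6, -0.2, -0.8]
opening: 0.046
grip_force: 30.0
```

>>> {"api": "carry_out", "payload": {
  "plan": [
    [0, 0, 0, 0, 0, 0, 1],
    [0, 0, 0, 0, 0, 0, 1],
    [0, 0, 0, 0, 0, 0, 1]
  ]
}}

```text
t: 12.6
tool_pos: [0.5148, -0.3159, 0.1545]
tool_rot: [-0.0, -0.046, 0.999, 0.0]
contact_force: [0.6, 0.0, -2.6]
opening: 0.0458
grip_force: 30.0
```

```bash
python3 go.py 514.5 -323.5 20 5.2
```

```text
t 12.6 tcp [ 514.8 -315.9  154.5] rot/8deg [ 0.01 -0.01  0.01] shift [  0.8  -7.6 134.5] open 0.045792843411935555 F [ 0.6  0.  -2.6]
```

>>> {"api": "carry_out", "payload": {
  "plan": [
    [0, 0, 0, 1, -8, 10, 1],
    [0, 0, 0, 1, -8, 40, 1],
    [0, 0, 0, 1, -8, 75, 1],
    [0, 0, 0, 1, -8, 105, 1],
    [0, 0, 0, 1, -8, 125, 1],
    [0, 0, 0, 1, -8, 132, 1],
    [0, 0, 0, 1, -8, 134, 1],
    [0, 0, 0, 1, -8, 135, 1]
  ]
}}

```text
t: 13.4
tool_pos: [0.5149, -0.3253, 0.0208]
tool_rot: [0.0, -0.045, 0.999, -0.0]
contact_force: [-0.3, -0.1, -1.3]
opening: 0.046
grip_force: 30.0
```

>>> {"api": "carry_out", "payload": {
  "plan": [
    [0, 0, 0, 0, 0, 0, 1],
    [0, 0, 0, 0, 0, 0, 1]
  ]
}}

```text
t: 13.6
tool_pos: [0.5149, -0.3254, 0.021]
tool_rot: [0.001, -0.045, 0.999, -0.0]
contact_force: [0.0, 1.2, -1.1]
opening: 0.0459
grip_force: 30.0
```

Still hanging about 1 mm up; seat it, release and lift.

>>> {"api": "carry_out", "payload": {
  "plan": [
    [0, 0, 0, 0, 1, 1, 1],
    [0, 0, 0, 0, 1, 1.5, 1],
    [0, 0, 0, 0, 1, 1.5, 1],
    [0, 0, 0, 0, 1, 1.5, 0],
    [0, 0, 0, 0, 1, 1.5, 0],
    [0, 0, 0, 0, 1, 1.5, 0],
    [0, 0, 0, 0, 1, 1.5, 0],
    [0, 0, 0, 0, 1, 1.5, 0]
  ]
}}

```text
t: 14.4
tool_pos: [0.5144, -0.3241, 0.0186]
tool_rot: [-0.0, -0.045, 0.999, 0.0]
contact_force: [0.0, 0.8, -0.5]
opening: 0.0823
grip_force: 0.0
```

>>> {"api": "carry_out", "payload": {
  "plan": [
    [0, 0, 0, 0, 0, -20, 0],
    [0, 0, 0, 0, 0, -60, 0],
    [0, 0, 0, 0, 0, -100, 0],
    [0, 0, 0, 0, 0, -135, 0],
    [0, 0, 0, 0, 0, -135, 0]
  ]
}}

```text
t: 14.9
tool_pos: [0.516, -0.3252, 0.159]
tool_rot: [0.003, -0.045, 0.999, -0.002]
contact_force: [0.1, -0.4, -0.6]
opening: 0.0946
grip_force: 0.0
```

```bash
python3 - <<'E'
from h import *
from meas import measure
im=ctrl.get_image("top");save(im,"t2.png"); measure(im["pixels"],cloud(im))
E
python3 go.py 610 188.5 155 -5
```

```text
red tray 766 ctr 611.2 190.2 size 93 117 long -6.6 z 10.7
red caps 104 ctr 493.0 16.3 size 32 54 long -4.3 z 86.9
yellow tray 695 ctr 625.8 -182.9 size 114 91 long 3.6 z 10.3
yellow caps 173 ctr 622.7 -184.8 size 58 38 long 6.1 z 86.9
green tray 323 ctr 518.8 -323.5 size 100 83 long 5.4 z 6.3
green caps 0
blue tray 1313 ctr 507.1 344.1 size 109 86 long 0.5 z 5.1
blue caps 142 ctr 610.3 187.6 size 37 56 long -5.4 z 87.0
white 281 ((622.312744140625, -184.23565673828125), (69.69493103027344, 45.2193489074707), 5.804574012756348) 0.0534
white 298 ((609.6296997070312, 188.00811767578125), (46.59498977661133, 69.8839340209961), 85.9111557006836) 0.0536
white 138 ((513.4118041992188, -308.06854248046875), (70.06085205078125, 14.358823776245117), 6.490335464477539) 0.0529
white 337 ((492.7538757324219, 16.6097412109375), (46.49406051635742, 68.18402099609375), 88.82601165771484) 0.0536
t 14.95 tcp [ 515.2 -324.6  156. ] rot/8deg [-0.02  0.02  1.27] shift [-140.8  502.5    0. ] open 0.09396546367724759 F [-0.1  0.5 -0.8]
```

View pics/t2.png

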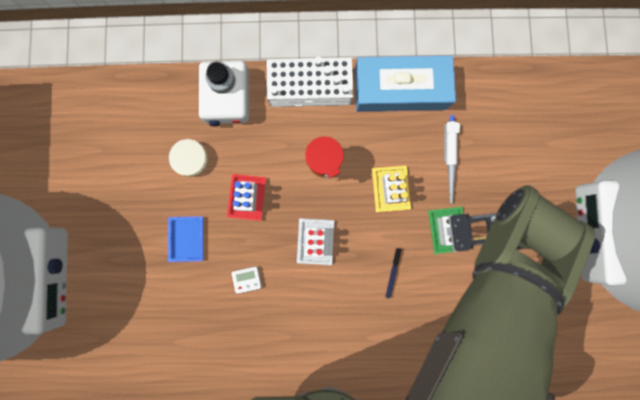

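Top view: green rack in green, red parked in steel (316,242), blue tray (187,240) empty, jar undisturbed. Next the blue rack.

>>> {"api": "carry_out", "payload": {
  "plan": [
    [0, 0, 0.3, 0, 30, 0, 0],
    [0, 0, 0.6, 0, 75, 0, 0],
    [0, 0, 1, -5, 124, 0, 0],
    [0, 0, 1.27, -15, 173, 0, 0],
    [0, 0, 1.27, -25, 222, 0, 0],
    [0, 0, 1.27, -40, 270, 0, 0],
    [0, 0, 1.27, -60, 315, 0, 0],
    [0, 0, 1.27, -80, 358, 0, 0]
  ]
}}

```text
t: 15.75
tool_pos: [0.5614, 0.0418, 0.1525]
tool_rot: [-0.001, 0.043, 0.999, -0.0]
contact_force: [0.8, -0.0, 0.2]
opening: 0.0943
grip_force: 0.0
```

```bash
python3 go.py 610 188.5 150 -5
```

```text
t 15.75 tcp [561.4  41.8 152.5] rot/8deg [-0.   -0.01  0.01] shift [-35.7 150.3   2.4] open 0.09425489690438447 F [ 0.8 -0.   0.2]
```

>>> {"api": "carry_out", "payload": {
  "plan": [
    [0, 0, 0, -10, 45, 0, 0],
    [0, 0, 0, -22, 90, 0, 0],
    [0, 0, 0, -32, 130, 0, 0],
    [0, 0, 0, -36, 147, 0, 0],
    [0, 0, 0, -36, 147, 0, 0],
    [0, 0, 0, -36, 147, 0, 0]
  ]
}}

```text
t: 16.35
tool_pos: [0.6098, 0.1825, 0.1523]
tool_rot: [-0.001, 0.043, 0.999, -0.0]
contact_force: [-1.4, 0.6, 0.3]
opening: 0.0938
grip_force: 0.0
```

```bash
python3 go.py 610 188.5 20 -5;  python3 - <<'E'
from h import *
from meas import measure
im=ctrl.get_image("wrist");save(im,"w3.png"); measure(im["pixels"],cloud(im))
E
```

```text
t 16.35 tcp [609.8 182.5 152.3] rot/8deg [-0.01 -0.01  0.01] shift [1.000e-01 6.100e+00 1.323e+02] open 0.0938032474730477 F [-1.4  0.6  0.3]
red tray 4662 ctr 608.6 188.8 size 88 108 long -7.2 z 10.5
red caps 3797 ctr 493.6 16.2 size 39 61 long -3.5 z 84.9
yellow tray 341 ctr 646.4 -141.4 size 20 49 long -18.8 z 6.5
yellow caps 0
green tray 0
green caps 0
blue tray 10095 ctr 508.8 344.5 size 109 90 long 0.1 z 3.2
blue caps 2386 ctr 610.1 187.4 size 37 61 long -4.6 z 85.2
white 2834 ((493.4906921386719, 16.485107421875), (47.0051155090332, 70.37350463867188), 86.07404327392578) 0.0522
white 1973 ((610.6141967773438, 187.55067443847656), (45.901397705078125, 70.54106140136719), 85.34042358398438) 0.0522
white 21 ((654.5697021484375, -16.979202270507812), (1.7870687246322632, 13.543501853942871), 31.05327796936035) 0.0518
```

>>> {"api": "carry_out", "payload": {
  "plan": [
    [0, 0, 0, 0, 5, 20, 0],
    [0, 0, 0, 0, 5, 60, 0],
    [0, 0, 0, 0, 5, 95, 0],
    [0, 0, 0, 0, 5, 118, 0],
    [0, 0, 0, 0, 5, 130, 0],
    [0, 0, 0, 0, 5, 132, 0],
    [0, 0, 0, 0, 5, 132, 0]
  ]
}}

```text
t: 17.1
tool_pos: [0.6112, 0.1875, 0.0226]
tool_rot: [0.001, 0.044, 0.999, 0.0]
contact_force: [0.3, -0.2, 0.9]
opening: 0.0939
grip_force: 0.0
```

>>> {"api": "carry_out", "payload": {
  "plan": [
    [0, 0, 0, 0, 0, 0, 1],
    [0, 0, 0, 0, 0, 0, 1],
    [0, 0, 0, 0, 0, 0, 1],
    [0, 0, 0, 0, 0, 0, 1],
    [0, 0, 0, 0, 0, 0, 1],
    [0, 0, 0, 0, 0, 0, 1],
    [0, 0, 0, 0, 0, 0, 1]
  ]
}}

```text
t: 17.8
tool_pos: [0.6108, 0.1879, 0.0218]
tool_rot: [0.0, 0.043, 0.999, -0.0]
contact_force: [-0.1, -1.0, 0.8]
opening: 0.046
grip_force: 30.0
```

Gripped with TCP at 21.8 mm. Lift and go to the blue tray.

>>> {"api": "carry_out", "payload": {
  "plan": [
    [0, 0, 0, 0, 0, -10, 1],
    [0, 0, 0, 0, 0, -35, 1],
    [0, 0, 0, 0, 0, -70, 1],
    [0, 0, 0, 0, 0, -95, 1],
    [0, 0, 0, 0, 0, -105, 1],
    [0, 0, 0, 0, 0, -105, 1]
  ]
}}

```text
t: 18.4
tool_pos: [0.6112, 0.188, 0.128]
tool_rot: [0.001, 0.043, 0.999, 0.0]
contact_force: [0.1, 0.1, -2.5]
opening: 0.046
grip_force: 30.0
```

```bash
python3 go.py 507.5 344.3 126 0.3
```

```text
t 18.4 tcp [611.2 188.  128. ] rot/8deg [ 0.    0.01 -0.66] shift [116.8 146.7   1.8] open 0.04600929967263019 F [ 0.1  0.1 -2.5]
```

>>> {"api": "carry_out", "payload": {
  "plan": [
    [0, 0, -0.1, 10, 13, 0, 1],
    [0, 0, -0.3, 33, 42, 0, 1],
    [0, 0, -0.5, 60, 76, 0, 1],
    [0, 0, -0.66, 85, 107, 0, 1],
    [0, 0, -0.66, 104, 131, 0, 1],
    [0, 0, -0.66, 117, 147, 0, 1],
    [0, 0, -0.66, 117, 147, 0, 1],
    [0, 0, -0.66, 117, 147, 0, 1]
  ]
}}

```text
t: 19.2
tool_pos: [0.5062, 0.3446, 0.1255]
tool_rot: [-0.001, -0.003, 1.0, -0.001]
contact_force: [-0.4, -1.3, -2.6]
opening: 0.0459
grip_force: 30.0
```

```bash
python3 go.py 507.5 344.3 21.8 0.3
```

```text
t 19.2 tcp [506.2 344.6 125.5] rot/8deg [-0.01 -0.01  0.01] shift [ -1.5  -0.2 103.7] open 0.04594700989105695 F [-0.4 -1.3 -2.6]
```

>>> {"api": "carry_out", "payload": {
  "plan": [
    [0, 0, 0, -1, 0, 10, 1],
    [0, 0, 0, -1, 0, 35, 1],
    [0, 0, 0, -1, 0, 65, 1],
    [0, 0, 0, -1, 0, 88, 1],
    [0, 0, 0, -1, 0, 100, 1],
    [0, 0, 0, -1, 0, 102, 1],
    [0, 0, 0, -1, 0, 103, 1],
    [0, 0, 0, -1, 0, 103, 1]
  ]
}}

```text
t: 20.0
tool_pos: [0.5086, 0.3447, 0.0247]
tool_rot: [0.001, -0.003, 1.0, 0.0]
contact_force: [0.6, -0.7, -2.3]
opening: 0.0455
grip_force: 30.0
```

```bash
python3 go.py 507.5 344.3 21.8 0.3
```

```text
t 20.0 tcp [508.6 344.7  24.7] rot/8deg [ 0.01  0.01 -0.  ] shift [ 1.1 -0.4  2.9] open 0.04552934012544102 F [ 0.6 -0.7 -2.3]
```

>>> {"api": "carry_out", "payload": {
  "plan": [
    [0, 0, 0, 0, 0, 1, 1],
    [0, 0, 0, 0, 0, 2, 1],
    [0, 0, 0, 0, 0, 3, 1],
    [0, 0, 0, 0, 0, 3, 1]
  ]
}}

```text
t: 20.4
tool_pos: [0.5082, 0.3447, 0.0217]
tool_rot: [0.0, -0.003, 1.0, 0.0]
contact_force: [-1.9, -1.9, 5.8]
opening: 0.0459
grip_force: 30.0
```

Seated. Release, lift, return to the red rack at (493.4, 16.4).

>>> {"api": "carry_out", "payload": {
  "plan": [
    [0, 0, 0, 0, 0, 0, 0],
    [0, 0, 0, 0, 0, 0, 0],
    [0, 0, 0, 0, 0, 0, 0],
    [0, 0, 0, 0, 0, 0, 0],
    [0, 0, 0, 0, 0, 0, 0],
    [0, 0, 0, 0, 0, -30, 0],
    [0, 0, 0, 0, 0, -75, 0],
    [0, 0, 0, 0, 0, -120, 0]
  ]
}}

```text
t: 21.2
tool_pos: [0.5076, 0.3443, 0.1419]
tool_rot: [-0.001, -0.003, 1.0, -0.0]
contact_force: [0.3, 0.3, 0.6]
opening: 0.0939
grip_force: 0.0
```

```bash
python3 go.py 493.4 16.4 145 -4
```

```text
t 21.2 tcp [507.6 344.3 141.9] rot/8deg [-0.   -0.01  0.54] shift [  16.  -327.8   -2.9] open 0.0938588113651078 F [0.3 0.3 0.6]
```

>>> {"api": "carry_out", "payload": {
  "plan": [
    [0, 0, 0.3, 2, -45, 0, 0],
    [0, 0, 0.54, 5, -93, 0, 0],
    [0, 0, 0.54, 7, -141, 0, 0],
    [0, 0, 0.54, 9, -190, 0, 0],
    [0, 0, 0.54, 12, -238, 0, 0],
    [0, 0, 0.54, 14, -285, 0, 0],
    [0, 0, 0.54, 16, -315, 0, 0],
    [0, 0, 0.54, 16, -328, 0, 0]
  ]
}}

```text
t: 22.0
tool_pos: [0.4936, 0.0142, 0.1409]
tool_rot: [0.0, 0.036, 0.999, -0.0]
contact_force: [-0.0, -0.1, 0.2]
opening: 0.0939
grip_force: 0.0
```

>>> {"api": "carry_out", "payload": {
  "plan": [
    [0, 0, 0, 0, 0, 0, 0],
    [0, 0, 0, 0, 0, 0, 0]
  ]
}}

```text
t: 22.2
tool_pos: [0.4939, 0.0173, 0.1407]
tool_rot: [-0.0, 0.035, 0.999, 0.0]
contact_force: [-0.1, -0.8, 0.2]
opening: 0.0942
grip_force: 0.0
```

```bash
python3 go.py 493.4 16.4 20 -4;  python3 - <<'E'
from h import *
from meas import measure
im=ctrl.get_image("wrist");save(im,"w4.png"); measure(im["pixels"],cloud(im))
E
```

```text
t 22.2 tcp [493.9  17.3 140.7] rot/8deg [ 0. -0.  0.] shift [  0.4  -1.  120.7] open 0.09417281503882169 F [-0.1 -0.8  0.2]
red tray 2919 ctr 593.2 190.5 size 90 78 long 82.1 z 3.1
red caps 2698 ctr 492.8 15.8 size 37 61 long -3.4 z 85.2
yellow tray 507 ctr 580.1 -164.0 size 26 46 long -87.4 z 11.5
yellow caps 0
green tray 544 ctr 521.8 -287.5 size 28 59 long -4.7 z 11.9
green caps 0
blue tray 1446 ctr 499.5 310.1 size 96 25 long 2.0 z 11.1
blue caps 0
white 1887 ((492.4935607910156, 16.064590454101562), (45.92390060424805, 68.80902862548828), 86.39476776123047) 0.0523
white 121 ((487.01617431640625, -1.99993896484375), (8.652087211608887, 23.50687026977539), 85.52830505371094) 0.0522
white 88 ((514.399658203125, -6.004364013671875), (4.149109840393066, 20.070045471191406), 84.24932861328125) 0.0519
```

>>> {"api": "carry_out", "payload": {
  "plan": [
    [0, 0, 0, 0, -1, 30, 0],
    [0, 0, 0, 0, -1, 65, 0],
    [0, 0, 0, 0, -1, 95, 0],
    [0, 0, 0, 0, -1, 115, 0],
    [0, 0, 0, 0, -1, 120, 0],
    [0, 0, 0, 0, -1, 120, 0],
    [0, 0, 0, 0, -1, 120, 0]
  ]
}}

```text
t: 22.95
tool_pos: [0.4943, 0.0159, 0.0218]
tool_rot: [0.001, 0.035, 0.999, -0.0]
contact_force: [-0.3, 0.1, -0.4]
opening: 0.094
grip_force: 0.0
```

>>> {"api": "carry_out", "payload": {
  "plan": [
    [0, 0, 0, 0, 0, 0, 1],
    [0, 0, 0, 0, 0, 0, 1],
    [0, 0, 0, 0, 0, 0, 1],
    [0, 0, 0, 0, 0, 0, 1],
    [0, 0, 0, 0, 0, 0, 1],
    [0, 0, 0, 0, 0, 0, 1],
    [0, 0, 0, 0, 0, 0, 1]
  ]
}}

```text
t: 23.65
tool_pos: [0.4937, 0.0154, 0.0207]
tool_rot: [-0.0, 0.035, 0.999, 0.0]
contact_force: [0.0, 0.5, 0.3]
opening: 0.0459
grip_force: 30.0
```

>>> {"api": "carry_out", "payload": {
  "plan": [
    [0, 0, 0, 0, 0, -10, 1],
    [0, 0, 0, 0, 0, -35, 1],
    [0, 0, 0, 0, 0, -70, 1],
    [0, 0, 0, 0, 0, -95, 1],
    [0, 0, 0, 0, 0, -110, 1],
    [0, 0, 0, 0, 0, -110, 1]
  ]
}}

```text
t: 24.25
tool_pos: [0.4945, 0.0154, 0.1331]
tool_rot: [0.002, 0.035, 0.999, -0.0]
contact_force: [0.1, 0.9, -2.7]
opening: 0.0454
grip_force: 30.0
```

```bash
python3 go.py 610.5 189.3 130 -6
```

```text
t 24.25 tcp [494.5  15.4 133.1] rot/8deg [0.   0.03 0.25] shift [-103.6  181.5    3.5] open 0.04535192621863471 F [ 0.1  0.9 -2.7]
```

>>> {"api": "carry_out", "payload": {
  "plan": [
    [0, 0, 0.1, -5, 15, 0, 1],
    [0, 0, 0.2, -18, 48, 0, 1],
    [0, 0, 0.25, -40, 85, 0, 1],
    [0, 0, 0.25, -62, 122, 0, 1],
    [0, 0, 0.25, -84, 152, 0, 1],
    [0, 0, 0.25, -98, 172, 0, 1],
    [0, 0, 0.25, -103, 181, 0, 1],
    [0, 0, 0.25, -103, 181, 0, 1]
  ]
}}

```text
t: 25.05
tool_pos: [0.6087, 0.1893, 0.1294]
tool_rot: [-0.001, 0.052, 0.999, -0.0]
contact_force: [-0.6, -0.1, -1.9]
opening: 0.0459
grip_force: 30.0
```

>>> {"api": "carry_out", "payload": {
  "plan": [
    [0, 0, 0, 0, 0, 0, 1],
    [0, 0, 0, 0, 0, 0, 1]
  ]
}}

```text
t: 25.25
tool_pos: [0.6086, 0.1878, 0.1308]
tool_rot: [-0.0, 0.053, 0.999, -0.0]
contact_force: [0.0, -0.4, -1.9]
opening: 0.0458
grip_force: 30.0
```

```bash
python3 go.py 610.5 189.3 20.7 -6
```

```text
t 25.25 tcp [608.6 187.8 130.8] rot/8deg [-0.   -0.   -0.01] shift [ -1.7   1.7 110.1] open 0.04580107221170176 F [ 0.  -0.4 -1.9]
```

>>> {"api": "carry_out", "payload": {
  "plan": [
    [0, 0, 0, -1, 1, 10, 1],
    [0, 0, 0, -1, 1, 40, 1],
    [0, 0, 0, -1, 1, 70, 1],
    [0, 0, 0, -1, 1, 95, 1],
    [0, 0, 0, -1, 1, 105, 1],
    [0, 0, 0, -1, 1, 107, 1],
    [0, 0, 0, -1, 1, 108, 1],
    [0, 0, 0, -1, 1, 108, 1]
  ]
}}

```text
t: 26.05
tool_pos: [0.6108, 0.1898, 0.024]
tool_rot: [0.001, 0.052, 0.999, 0.0]
contact_force: [1.2, -0.5, -2.0]
opening: 0.046
grip_force: 30.0
```

```bash
python3 go.py 610.5 189.3 20.7 -6
```

```text
t 26.05 tcp [610.8 189.8  24. ] rot/8deg [ 0.    0.01 -0.  ] shift [ 0.3 -0.5  3.3] open 0.04598643653224094 F [ 1.2 -0.5 -2. ]
```

>>> {"api": "carry_out", "payload": {
  "plan": [
    [0, 0, 0, 0, 0, 1, 1],
    [0, 0, 0, 0, 0, 2, 1],
    [0, 0, 0, 0, 0, 3, 1],
    [0, 0, 0, 0, 0, 3, 1]
  ]
}}

```text
t: 26.45
tool_pos: [0.6105, 0.1898, 0.0208]
tool_rot: [0.0, 0.052, 0.999, 0.0]
contact_force: [-3.5, -0.4, 5.8]
opening: 0.0457
grip_force: 30.0
```

Seated. Release, lift, and back off towards the base.

>>> {"api": "carry_out", "payload": {
  "plan": [
    [0, 0, 0, 0, 0, 0, 0],
    [0, 0, 0, 0, 0, 0, 0],
    [0, 0, 0, 0, 0, 0, 0],
    [0, 0, 0, 0, 0, 0, 0],
    [0, 0, 0, 0, 0, 0, 0],
    [0, 0, 0, 0, 0, -30, 0],
    [0, 0, 0, 0, 0, -75, 0],
    [0, 0, 0, 0, 0, -120, 0]
  ]
}}

```text
t: 27.25
tool_pos: [0.6098, 0.1896, 0.1408]
tool_rot: [-0.001, 0.052, 0.999, -0.0]
contact_force: [0.7, 0.6, 0.8]
opening: 0.094
grip_force: 0.0
```

>>> {"api": "carry_out", "payload": {
  "plan": [
    [0, 0, 0, 40, 0, -30, 0],
    [0, 0, 0, 85, 0, -50, 0],
    [0, 0, 0, 130, 0, -70, 0],
    [0, 0, 0, 175, 0, -80, 0],
    [0, 0, 0, 220, 0, -80, 0],
    [0, 0, 0, 250, 0, -80, 0],
    [0, 0, 0, 250, 0, -80, 0],
    [0, 0, 0, 250, 0, -80, 0]
  ]
}}

```text
t: 28.05
tool_pos: [0.3617, 0.216, 0.2202]
tool_rot: [0.001, 0.052, 0.999, 0.0]
contact_force: [0.1, -0.1, -0.4]
opening: 0.0942
grip_force: 0.0
```

```bash
python3 - <<'E'
from h import *
from meas import measure
im=ctrl.get_image("top");save(im,"t3.png"); measure(im["pixels"],cloud(im))
im=ctrl.get_image("scene");save(im,"s3.png")
E
```

```text
red tray 786 ctr 611.6 190.7 size 93 116 long -6.6 z 9.0
red caps 165 ctr 610.6 190.0 size 37 56 long -6.1 z 86.8
yellow tray 695 ctr 626.1 -183.1 size 115 92 long 4.3 z 10.6
yellow caps 173 ctr 622.7 -184.7 size 59 38 long 5.7 z 86.4
green tray 395 ctr 515.8 -322.8 size 105 83 long 5.5 z 5.7
green caps 112 ctr 515.1 -322.9 size 57 33 long 5.9 z 86.4
blue tray 560 ctr 507.4 344.6 size 86 109 long -0.3 z 6.2
blue caps 156 ctr 507.4 344.1 size 57 34 long 0.6 z 86.4
white 281 ((622.4930419921875, -184.2313690185547), (69.94595336914062, 45.606021881103516), 5.803199291229248) 0.0538
white 297 ((608.55078125, 190.5042724609375), (45.99905014038086, 68.97748565673828), 84.1910629272461) 0.0538
white 298 ((514.90625, -322.5944519042969), (70.59933471679688, 43.926910400390625), 4.442401885986328) 0.0534
white 290 ((506.63946533203125, 343.4029541015625), (42.29290771484375, 68.67874145507812), 89.66417694091797) 0.0536
```

View pics/t3.png

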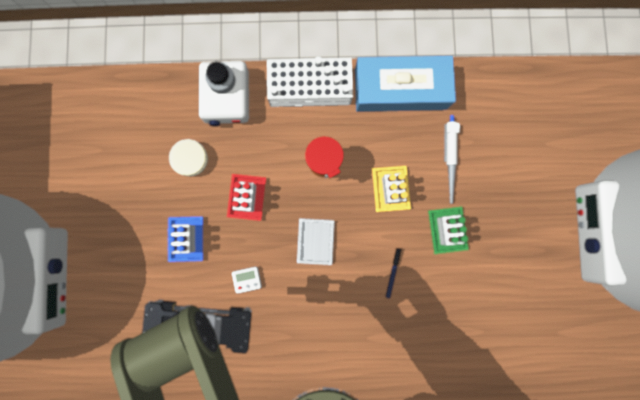

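View pics/s3.png

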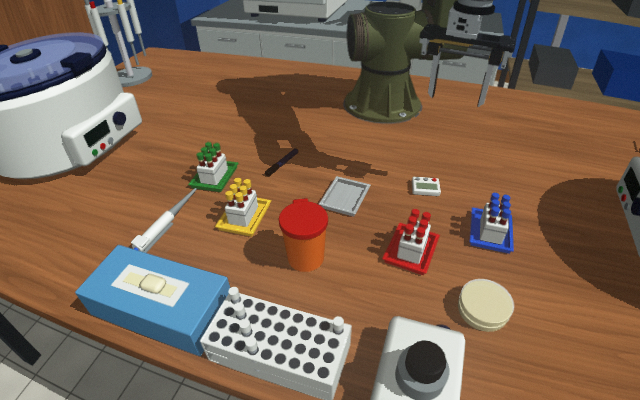

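Each rack stands flat and centred in its own colour's tray: red (247,197), blue (187,240), yellow (391,188) and green (449,230). Each centre is within about 5 mm. The steel tray (316,242) is empty and the jar has not moved.

```bash
python3 -c "
from cell import ctrl
print(ctrl.close_job())"
```

```text
the job is handed in; nothing more can be done
None
```

The job is handed in (no verdict came back): each of the four racks stands flat and within about 5 mm of centre in the tray of its own colour, the steel tray is empty, and the waste jar was not touched.

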